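Check a valve spring on the lever spring tester

TASK

Test the tall coil spring for the blast cabinet's foot valve: stand it in the tester's pan, bring the lever down until it bears on the stop screw and keep it there under a light, steady push for a good second without forcing it, then let the lever back up under control and read the dial's loose hand. If that hand got to the broad limit bar or past it, put the spring in the rectangular tray, otherwise in the round tin, and do not disturb the other things on the bench.

Things in the scene. Friction and masses are not known exactly. Their poses are not given: they have to be found in the camera images.
- spring: the spring under test: a thin-wire steel coil spring, 30 mm outside diameter, 47 to 54 mm tall when free (some have taken a set), 0.1 kg, standing on end on the table. Origin: centre of its lower end, z up along the spring. Grip it across its lowest 20 mm; higher up the coils give. Stiffness 1.6 N per mm
- pan: the tester's round steel load pan: flat floor 35 mm across inside a rim 5 mm high, 60 mm above the table, under where the lever's foot comes down. Origin: centre of the pan floor. It sinks 0.1 mm per N
- tester: bench spring tester, grey casting 110 x 270 mm, fixed. Origin: underside centre, below the pan. The lever swings in its local y-z plane: hinge at local y +85 mm, lever down towards local -y. Stop screw at local y -55 mm. Dial (100 mm across, its top edge 87 mm high) 118 mm out on local +x, facing up and outward
- lever_ball (a point): centre of the black ball knob, 32 mm diameter, on the end of the lever, 195 mm from the hinge axis. It is smooth and can slip in a pinch grip; shut fingers can push it over from its far side (tester's local +y) and then press on its top. While the lever stands upright only a level push moves it
- lever_hinge (a point): the lever's hinge, 118 mm above the table; its axis runs along the tester's local x. The lever bar (14 mm wide, 18 mm high) is centred on it. A round swivelling foot hangs under the bar 85 mm from the hinge, its face 20 mm below the bar's centre line
- lever (a joint): lever angle: 0 = level, grows as the lever rises, pi/2 = upright, 1.65 = up on its end stop, where it rests. A damped return spring (2 N at the ball when level, 1 N when up) brings it back up by itself in about 2 s wherever it is let go. With a spring in the pan the foot meets it at about 0.1 to 0.2; let go then, it flies up
- stop_screw: upright steel screw, 10 mm diameter, with a lock nut, that stops the lever at the set test height (foot about 38 mm over the pan); the bar's underside lands on it 140 mm from the hinge. Origin: centre of its top, set 107 to 111 mm above the table; 109 mm means the lever stops at 0, each mm more 0.007 rad sooner. Rigid: force there climbs fast
- dial (a joint): broad long hand of the dial: the present load on the pan, 0.16 rad per N, clockwise from the 0 tick (lower left, seen from its front); ticks every 1 N, longer ones every 5 N, range 25 N. The standing spring's own weight shows as about 0.15
- dial_max (a joint): thin shorter loose hand of the dial (with a round eye), pushed along by the broad hand and left at the highest load reached (to about 0.3 N), 0.16 rad per N. The one broad limit bar on the dial face is at 17 N = 2.72 rad
- tray: rectangular open steel tray for good springs, 140 x 110 x 25 mm, walls and floor 3 to 5 mm. Origin: underside centre, long side along its x
- tin: round open tin for rejected springs, 124 mm outside diameter, 36 mm high, wall and floor 3 mm. Origin: underside centre
- short_spring: bystander: a short dark heavy-wire spring, 25 mm diameter, 30 mm high. Origin: underside centre
- spanner: bystander: open spanner 160 mm long lying on the table
- plaster_knife: bystander: plaster knife 180 mm long lying on the table
- sanding_block: bystander: cork sanding block 75 x 45 x 30 mm
- jar: bystander: glass jar with lid, 64 mm diameter, 85 mm high

How it is judged:
By the outcome, as a careful person would: the job done as asked, in the order asked, and still so for the second after the job is handed in, with the robot touching nothing.
It also fails if it takes over 72 s, if anything falls off the work surface, if the arm or the gripper's body presses on something with over 40 N, if the wrist force passes 120 N, or if a joint passes its speed limit or range.

ROBOT

A 6-joint arm with a two-finger parallel gripper is mounted at the origin on the work surface. World frame = base frame: x ahead of the robot, y to its left, z up, the work surface at z = 0. Lengths are in mm, angles in rad, forces in N, time in s.
With the tool pointing down it reaches from about 275 to 1000 mm from the base axis. Payload 8.4 kg.
Tool frame: the origin (TCP) lies at the very end of the fingers, on their centre line; the grasp point (between the pads) lies 19 mm behind it; z points along the fingers, y is the line along which they close (so a half turn about z gives the same grasp; the last joint's range is limited). The gripper opens to 85 mm and grips with 20 to 120 N. Pads are 22 mm wide; open, the fingers measure 114 mm over their backs; the gripper's body (76 mm by 85 mm) begins 54 mm behind the grasp point. The pads swing forward as they close: fully open they stand 13 mm farther back than shut.
Start: joints at [-1.282, 0.353, 1.633, -0, 1.155, -0.002], TCP at [179.198, -598.762, 231.281] pointing down, gripper open.
Joint ranges: [-2.63, 2.63], [-0.92, 2.1], [0.06, 2.66], [-1.3, 4.44], [0, 2.69], [-3.02, 3.02]. Speed limits (rad/s): [2.22, 2.22, 2.79, 3.14, 3.14, 3.14].

INTERFACE

Orientations are given as [roll, pitch, yaw] about the fixed x, y, z axes, in that order (R = Rz(yaw) Ry(pitch) Rx(roll)).
In Python, from rig import sensors, grab_frame, camera_params, order gives the robot as it stands. The module is installed in compiled form; this text tells all that it offers.
- The arm moves only by the tool move_arm, never from a script. Its argument "motion" is a list of rows, each a list of 7 numbers: the turn, a rotation vector about the tool's x, y, z in rad, then the shift along the tool's x, y, z in m, then the finger opening in m, from 0 to 0.0854. A call has 1 to 8 rows; each row is the pose to reach, as a shift and turn from the pose commanded when the call began, along the tool's axes at that moment; what a row does not reach only later rows make up. A row lasts 1/8 s, in which the tool goes at most 62.5 mm and 10.7 degrees, less where a joint would pass 70% of its speed; a pose out of reach is approached as far as the arm can. A call with a gripper value outside its range is refused whole. The fingers move at their own pace and stop on an object; "grip_force" is the grip in N (left out, the last holds). Time passes only in rows, so rows that repeat a pose let the fingers close. It gives the time, the measured TCP pose, the force, the opening and the grip force at its end, in the units of the state.
- sensors.sense(): the state, without advancing time (a new reading comes with each control period).
- grab_frame(name): name is "scene" or "top" or "wrist"; returns (picture, depth): 480x640x3 uint8, red, green, blue; 480x640 float32, mm along the optical axis (not along the pixel's ray), 0 where there is no reading.
- camera_params(name): a dict with "camera_matrix" (3x3 intrinsics, pixels), "world_from_camera" (4x4, takes a point from camera to world coordinates). Camera axes: x right, y down, z forward; pixel columns grow to the right and rows downward; lengths in mm; the calibration is good to about 2 mm. The wrist camera is an equidistant fisheye: a pixel r from the principal point sees the ray r / f radians off the axis. A picture is of the moment at which its call begins: read the wrist's pose just before it. camera_params takes no time and is no camera call; for the wrist camera it gives the pose at the moment of the call.
- order.sign_off(): hands the job in; it is judged then, once.
The state is a dict: "clock": time; "qpos": joint angles; "qvel": joint speeds; "joint_efforts": joint torques, N m; "eef_pos": TCP position; "tcp_rot": TCP orientation; "contact_force": force on the tool from outside, world axes, zero at the start; "wrist_torque": the same for the moment, N m; "opening": opening from 0.0 (shut) to 1.0 (fully open); "grasp_force": force on a finger pad.
Only numpy, scipy, OpenCV 4.12 (cv2) and the standard library are available. Lean on these libraries where they do the work, as an engineer would, in place of code of your own. Each camera call takes 0.05 s, during which the arm holds its last target. There are 200 camera calls.

## Working session

There is one attempt and no reset: what is moved stays moved. The work goes in short steps, Python scripts to look and compute and a tool call to move; the robot and the scene stay as the last step left them, time stands still between calls to the robot, and variables do not carry over. Pictures are saved under pics/ and viewed, at most 10 in all, crops included, and the job is handed in when it is done.

Besides the shell and the picture viewer there is one more tool, called after ">>>" as name([rows], argument=value, ...), one row to a line, values as JSON. move_arm: Moves the arm, as the interface text tells. Its arguments: {"type":"object","properties":{"motion":{"type":"array","items":{"type":"array","items":{"type":"number"}}},"grip_force":{"type":"number"}},"required":["motion"]}

```bash
mkdir -p pics; cat > h.py <<'E'
import numpy as np, cv2
from rig import sensors, grab_frame, camera_params, order
from scipy.spatial.transform import Rotation as Ro
np.set_printoptions(precision=1,suppress=True)
def shot(n):
    im,d=grab_frame(n); c=camera_params(n); np.savez(''+n+'.npz',im=im,d=d,K=c['camera_matrix'],T=c['world_from_camera']); return im
def ld(n):
    f=np.load(''+n+'.npz'); return f['im'],f['d'],f['K'],f['T']
def pts(n):
    im,d,K,T=ld(n); v,u=np.mgrid[:480,:640]
    p=np.stack([(u-K[0,2])/K[0,0]*d,(v-K[1,2])/K[1,1]*d,d],-1)
    return p@T[:3,:3].T+T[:3,3]
def ray(n,u,v,z):
    im,d,K,T=ld(n); r=T[:3,:3]@np.array([(u-K[0,2])/K[0,0],(v-K[1,2])/K[1,1],1]); o=T[:3,3]; return o+r*(z-o[2])/r[2]
def save(im,name): cv2.imwrite('pics/'+name,im[:,:,::-1])
E
python3 - <<'E'
from h import *
save(shot('top'),'top.png'); save(shot('scene'),'scene.png')
for n in('top','scene'): print(ld(n)[2],ld(n)[3])
print(sensors.sense())
E
```

```text
[[491.3   0.  306.6]
 [  0.  491.3 239.5]
 [  0.    0.    1. ]] [[   0.1   -1.     0.2  292.8]
 [  -1.    -0.1    0.   -18.8]
 [  -0.    -0.2   -1.  1222. ]
 [   0.     0.     0.     1. ]]
[[545.    0.  324. ]
 [  0.  545.  251.6]
 [  0.    0.    1. ]] [[   0.8    0.4   -0.5 1020. ]
 [   0.6   -0.5    0.6 -591.4]
 [  -0.    -0.7   -0.7  807.3]
 [   0.     0.     0.     1. ]]
{'clock': 0.1, 'qpos': array([-1.3,  0.4,  1.6, -0. ,  1.2, -0. ]), 'qvel': array([-0., -0., -0.,  0.,  0.,  0.]), 'joint_efforts': array([ -0. , -60.6, -34.3,  -0. ,   0. ,   0. ]), 'eef_pos': array([ 179.1, -598.3,  230.7]), 'tcp_rot': array([-3.1,  0. ,  0.3]), 'contact_force': array([ 0.5,  0.3, -0.1]), 'wrist_torque': array([0., 0., 0.]), 'grasp_force': 0.0, 'opening': 0.9995467674986497}
```

View pics/top.png

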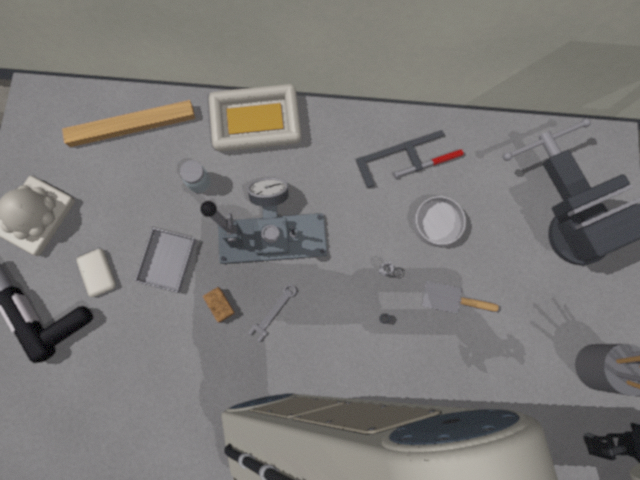

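View pics/scene.png

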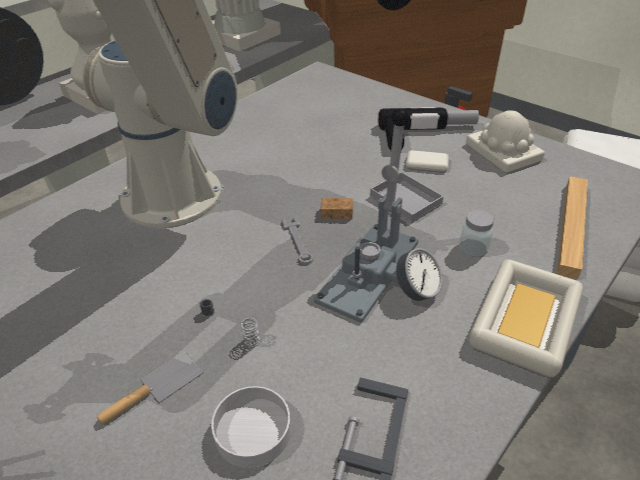

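The top view shows the spring at (392,269), pan at (272,235), lever ball at (209,209), tray at (167,260) and tin at (441,221). In the scene view the spring is at (250,332), the pan at (370,250) and the dial at (421,275). Next I measure these from depth.

```bash
python3 - <<'E'
from h import *
for n in('top','scene'):
    P=pts(n); im,d,K,T=ld(n); ok=d>0; Z=P[...,2]
    print(n,'table z',np.median(Z[ok&(abs(Z)<10)]))
    def box(name,u0,v0,u1,v1,z0,z1):
        m=np.zeros_like(ok); m[v0:v1,u0:u1]=1; m&=ok&(Z>z0)&(Z<z1); q=P[m]
        if len(q)<3: print(name,len(q));return
        r=cv2.minAreaRect(q[:,:2].astype(np.float32)); print(name,len(q),'med',np.median(q,0),'min',q.min(0),'max',q.max(0),'rect',np.array(r[0]),np.array(r[1]),r[2])
    if n=='top':
        box('spring',375,252,410,285,6,60); box('short',378,310,400,328,6,40)
        box('pan',255,222,290,250,57,70); box('ball',195,195,222,222,270,340)
        box('base',210,205,335,270,5,30); box('tray',130,220,205,300,6,35); box('trayall',130,220,205,300,3,35)
        box('tin',408,190,475,255,20,45); box('jar',175,150,212,198,60,100); box('dial',244,172,292,210,30,100);box('screw',300,235,330,265,85,120)
        box('spanner',248,280,302,345,3,20);box('sand',200,283,238,325,20,40);box('knife',375,275,505,320,3,40)
    else:
        box('spring',232,312,268,362,4,60); box('pan',352,238,386,265,55,70)
        box('screw',348,238,366,288,80,125); box('dial',395,245,445,305,10,100); box('tin',205,380,295,470,20,45); box('base',310,225,420,325,5,30)
        box('short',195,295,220,320,6,40); box('ball',380,100,412,150,270,340); box('lev',375,140,405,240,120,280)
s=ld('scene')[0][220:340,300:460]; t=ld('top')[0][180:300,200:420]
save(np.hstack([cv2.resize(s,(0,0),fx=2.6,fy=2.6,interpolation=2),cv2.resize(t,(0,0),fx=1.7,fy=2.6)[:312]]),'z.png')
E
```

```text
top table z 0.020227063174615978
spring 119 med [ 490.1 -194.3   34.9] min [ 475.2 -244.7    6. ] max [ 532.  -180.4   55.3] rect [ 512.  -206.5] [37.2 77.9] 53.226036071777344
short 63 med [ 370.5 -198.5   25.3] min [ 355.9 -220.9    6.6] max [ 382.  -187.4   34.6] rect [ 369.7 -204.9] [34.9 23.8] 83.50769805908203
pan 230 med [546.   93.8  61.4] min [523.9  73.4  57.1] max [566.4 113.1  69.7] rect [545.   93.3] [41.4 38.9] 6.0752973556518555
ball 250 med [526.2 189.1 321.9] min [513.8 176.4 270.7] max [542.7 207.6 331.3] rect [528.2 192. ] [28.7 31. ] 2.1857376098632812
base 2844 med [536.3  45.4  14. ] min [461.3 -68.8   5. ] max [643.  251.   29.9] rect [550.2  92.8] [166.  312.2] 5.0241379737854
tray 767 med [468.4 349.5  15.6] min [367.6 238.7   6. ] max [569.8 443.8  33.6] rect [464.  347.3] [213.2 180. ] 11.440864562988281
trayall 1919 med [466.1 351.9   5.1] min [362.9 238.7   3. ] max [578.1 458.7  33.6] rect [469.  348.7] [216.4 189.2] 9.16122817993164
tin 374 med [ 625.7 -324.9   33. ] min [ 561.  -384.3   20. ] max [ 686.  -260.1   41.6] rect [ 623.  -321.9] [121.8 125.1
[... 1249 characters left out ...]
.6] 35.10748291015625
tin 1209 med [ 622.3 -328.1   31.6] min [ 559.  -387.6   20. ] max [ 684.1 -263.9   39.7] rect [ 621.7 -325.3] [122.5 124.3] 55.38050842285156
base 3051 med [562.5  22.5  14.4] min [392.6 -51.1   5. ] max [680.1 262.1  30. ] rect [533.1  83.9] [233.9 289.2] 34.31185531616211
short 184 med [ 373.5 -204.1   20.8] min [ 356.1 -215.5    6.4] max [ 381.7 -190.7   35. ] rect [ 369.1 -203.3] [25.  24.6] 7.575497627258301
ball 380 med [532.2 180.7 310.9] min [513.5 172.8 270.1] max [545.  199.5 329.6] rect [530.  185.4] [29.9 24.5] 31.529151916503906
lev 886 med [533.2 170.4 196.6] min [506.3 155.4 120.1] max [553.6 197.4 273.1] rect [529.1 175.4] [46.6 38.1] 10.888944625854492
```

View pics/z.png

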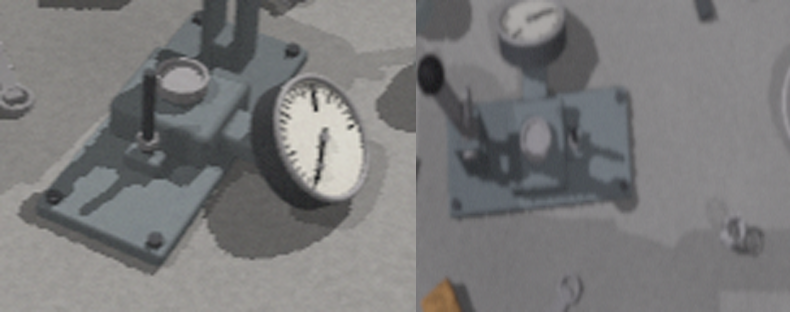

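The crop shows the pan, the stop screw (dark rod in front of the pan), and the dial with both hands near the 0 tick. I still need a tighter spring position and the first move.

```bash
cat >> h.py <<'E'
def rel(p,yaw,tilt=0):
    "shift/turn in tool axes from present pose to TCP p, tool down at yaw"
    s=sensors.sense(); np.set_printoptions(precision=4,suppress=True)
    R=Ro.from_euler('xyz',s['tcp_rot']); G=Ro.from_euler('xyz',[np.pi,tilt,yaw])
    print('at',s['clock'],s['eef_pos'],s['tcp_rot'],'F',s['contact_force'],'op',s['opening'],'turn',(R.inv()*G).as_rotvec(),'shift',R.inv().apply(np.array(p)-s['eef_pos'])/1000)
E
python3 - <<'E'
from h import *
for n,b in(('top',(375,252,410,285)),('scene',(232,312,268,362))):
    P=pts(n); d=ld(n)[1]; m=np.zeros_like(d,bool); m[b[1]:b[3],b[0]:b[2]]=1; Z=P[...,2]
    for lo,hi in((8,25),(25,40),(40,60)):
        q=P[m&(d>0)&(Z>lo)&(Z<hi)]; q=q[np.hypot(q[:,0]-491,q[:,1]+197)<25]; r=cv2.minAreaRect(q[:,:2].astype(np.float32)); print(n,lo,len(q),np.median(q,0),r[0],r[1])
rel((490,-198,150),1.72)
E
```

```text
top 8 31 [ 487.9 -194.1   16.9] (489.3372802734375, -194.26846313476562) (26.528146743774414, 27.203147888183594)
top 25 30 [ 489.1 -195.    33.1] (488.9862060546875, -194.8101043701172) (26.481966018676758, 27.34369468688965)
top 40 51 [ 490.9 -195.3   50.9] (488.9688720703125, -194.96707153320312) (27.490585327148438, 28.41092300415039)
scene 8 62 [ 491.4 -200.1   16.7] (488.1019287109375, -198.7215576171875) (28.608366012573242, 28.509305953979492)
scene 25 77 [ 491.9 -196.7   32.8] (488.192626953125, -197.408935546875) (27.040496826171875, 29.70062255859375)
scene 40 106 [ 488.8 -199.1   50.2] (487.6537170410156, -198.1486358642578) (28.795673370361328, 29.44756317138672)
at 0.1 [ 179.0844 -598.3489  230.6694] [-3.1404  0.      0.2908] F [ 0.5337  0.2724 -0.0976] op 0.9995467674986497 turn [-0.001  -0.0009 -1.4292] shift [ 0.4127 -0.2943  0.081 ]
```

>>> move_arm([
  [0, 0, -0.18, 0.05, -0.035, 0.0, 0.06],
  [0, 0, -0.36, 0.1, -0.07, 0.01, 0.06],
  [0, 0, -0.54, 0.15, -0.105, 0.02, 0.06],
  [0, 0, -0.72, 0.2, -0.14, 0.03, 0.06],
  [0, 0, -0.9, 0.25, -0.18, 0.04, 0.06],
  [0, 0, -1.08, 0.3, -0.22, 0.05, 0.06],
  [0, 0, -1.26, 0.36, -0.26, 0.065, 0.06],
  [0, 0, -1.43, 0.412, -0.294, 0.08, 0.06],
])

```text
clock: 1.1
eef_pos: [479.9, -210.1, 155.0]
tcp_rot: [3.141, 0.0, 1.727]
contact_force: [1.3, -0.3, 0.1]
opening: 0.705
grasp_force: 0.0
```

```bash
python3 - <<'E'
from h import *
save(shot('wrist'),'w1.png'); print(ld('wrist')[2:]); rel((488.5,-196.5,50),1.72)
E
```

```text
(array([[371.6,   0. , 322.7],
       [  0. , 371.6, 235.5],
       [  0. ,   0. ,   1. ]]), array([[   1. ,    0.2,    0. ,  472.7],
       [   0.2,   -1. ,   -0.3, -140. ],
       [   0. ,    0.3,   -1. ,  296.1],
       [   0. ,    0. ,    0. ,    1. ]]))
at 1.15 [ 483.112  -205.0879  153.3534] [ 3.1401 -0.0025  1.7363] F [ 2.1938  3.7654 -1.2185] op 0.702403621589324 turn [ 0.0015 -0.0025  0.0163] shift [0.0073 0.0066 0.1034]
```

View pics/w1.png

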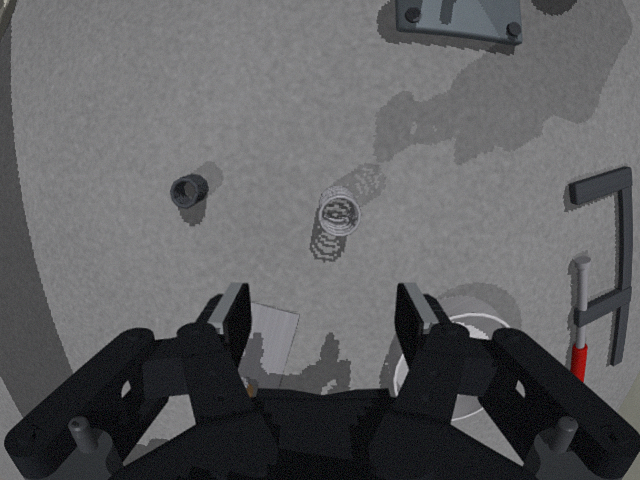

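The wrist view shows the spring's top ring at (340,215), with the knife's blade tip at about (298,312) clear of it. I settle nearer, then measure again.

>>> move_arm([
  [0, 0, 0, 0, 0, 0.02, 0.06],
  [0, 0, 0, 0, 0, 0.03, 0.06],
  [0, 0, 0, 0, 0, 0.03, 0.06],
  [0, 0, 0, 0, 0, 0.03, 0.06],
])

```text
clock: 1.65
eef_pos: [478.9, -212.3, 125.6]
tcp_rot: [3.141, 0.0, 1.72]
contact_force: [-0.1, -0.2, 0.5]
opening: 0.706
grasp_force: 0.0
```

```bash
cat >> h.py <<'E'
def fray(u,v,z):
    "wrist fisheye pixel onto plane z"
    im,d,K,T=ld('wrist'); x=np.array([u-K[0,2],v-K[1,2]])/K[0,0]; r=np.hypot(*x); w=np.r_[x/r*np.sin(r),np.cos(r)]
    w=T[:3,:3]@w; o=T[:3,3]; return o+w*(z-o[2])/w[2]
def fpx(p):
    im,d,K,T=ld('wrist'); q=T[:3,:3].T@(np.array(p)-T[:3,3]); t=np.arctan2(np.hypot(*q[:2]),q[2]); return K[:2,2]+K[0,0]*t*q[:2]/np.hypot(*q[:2])
E
python3 - <<'E'
from h import *
im=shot('wrist'); p=fpx((488.5,-196.5,51)); print('expected',p)
u0,v0=(p-50).astype(int); g=cv2.cvtColor(im[v0:v0+100,u0:u0+100],cv2.COLOR_RGB2GRAY)
c=cv2.HoughCircles(cv2.resize(g,(400,400)),cv2.HOUGH_GRADIENT,1,200,param1=80,param2=15,minRadius=60,maxRadius=130)
print(c)
if c is not None: 
    a=c[0,0]/4; print(fray(u0+a[0],v0+a[1],51)); v=im.copy(); cv2.circle(v,(int(u0+a[0]),int(v0+a[1])),int(a[2]),(255,0,0),1); save(cv2.resize(v[v0:v0+100,u0:u0+100],(400,400)),'w2.png')
rel((488.5,-196.5,8),1.72)
E
```

```text
expected [341.2 223.6]
[[[205.5 197.5  86.8]]]
[ 489.1 -195.6   51. ]
at 1.7 [ 479.0146 -212.3943  125.7956] [3.1408 0.0005 1.7198] F [ 0.1887  0.4094 -0.1479] op 0.706590715182679 turn [ 0.0008  0.0005 -0.0002] shift [0.0144 0.0116 0.1178]
```

View pics/w2.png

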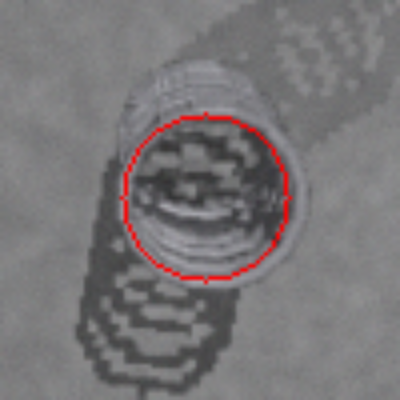

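The circle sits on the spring's top ring, giving (489,-196), which agrees with the other views. Now I descend and grip.

>>> move_arm([
  [0, 0, 0, 0.0147, 0.0122, 0.0, 0.06],
  [0, 0, 0, 0.0147, 0.0122, 0.02, 0.06],
  [0, 0, 0, 0.0147, 0.0122, 0.05, 0.06],
  [0, 0, 0, 0.0147, 0.0122, 0.08, 0.06],
  [0, 0, 0, 0.0147, 0.0122, 0.1, 0.06],
  [0, 0, 0, 0.0147, 0.0122, 0.112, 0.06],
  [0, 0, 0, 0.0147, 0.0122, 0.118, 0.06],
  [0, 0, 0, 0.0147, 0.0122, 0.118, 0.06],
], grip_force=20)

```text
clock: 2.7
eef_pos: [489.0, -195.4, 7.4]
tcp_rot: [3.141, 0.0, 1.721]
contact_force: [0.3, 0.0, 0.2]
opening: 0.709
grasp_force: 0.0
```

>>> move_arm([
  [0, 0, 0, 0, 0, 0, 0.04],
  [0, 0, 0, 0, 0, 0, 0.034],
  [0, 0, 0, 0, 0, 0, 0.028],
  [0, 0, 0, 0, 0, 0, 0.02],
  [0, 0, 0, 0, 0, 0, 0.02],
  [0, 0, 0, 0, 0, 0, 0.02],
], grip_force=20)

```text
clock: 3.45
eef_pos: [489.2, -195.6, 7.8]
tcp_rot: [3.141, 0.0, 1.721]
contact_force: [-0.5, 0.5, 5.7]
opening: 0.334
grasp_force: 19.4
```

```bash
python3 - <<'E'
from h import *
shot('wrist'); shot('scene'); save(np.hstack([ld('wrist')[0][180:430,180:480],cv2.resize(ld('scene')[0][280:380,200:320],(300,250))]),'g1.png'); rel((489,-196,8),1.72)
E
```

```text
at 3.55 [ 489.1269 -195.564     7.7971] [3.1408 0.0004 1.7207] F [-1.4852  1.0334  6.2253] op 0.3339457910124926 turn [0.0008 0.0004 0.0007] shift [-0.0004 -0.0002 -0.0002]
```

View pics/g1.png

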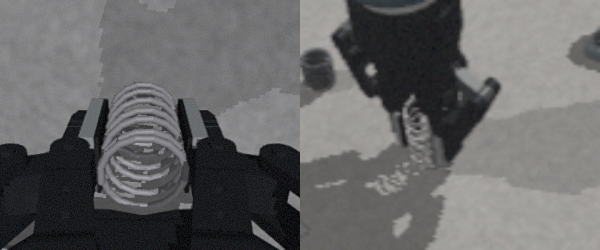

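The pads hold the spring upright. I'll lift it and carry it over the pan, turned so the camera housing clears the upright lever.

>>> move_arm([
  [0, 0, 0, 0, 0, -0.01, 0.02],
  [0, 0, 0, 0, 0, -0.04, 0.02],
  [0, 0, 0, 0, 0, -0.08, 0.02],
  [0, 0, 0.1, 0.02, 0.005, -0.12, 0.02],
  [0, 0, 0.25, 0.06, 0.02, -0.145, 0.02],
  [0, 0, 0.4, 0.11, 0.04, -0.145, 0.02],
  [0, 0, 0.55, 0.16, 0.06, -0.145, 0.02],
  [0, 0, 0.65, 0.2, 0.07, -0.145, 0.02],
])

```text
clock: 4.55
eef_pos: [528.5, 14.8, 153.0]
tcp_rot: [3.141, -0.001, 1.067]
contact_force: [0.3, -0.1, -1.3]
opening: 0.337
grasp_force: 20.0
```

```bash
python3 - <<'E'
from h import *
rel((545,93,155),0.92)
E
```

```text
at 4.55 [528.4723  14.7717 152.9793] [ 3.1407 -0.0007  1.0674] F [ 0.2624 -0.1092 -1.3375] op 0.3371217438683845 turn [ 0.0008 -0.0007  0.1474] shift [ 0.0765 -0.0233 -0.002 ]
```

>>> move_arm([
  [0, 0, 0.05, 0.03, -0.01, 0, 0.02],
  [0, 0, 0.1, 0.06, -0.02, 0, 0.02],
  [0, 0, 0.147, 0.0765, -0.0233, 0, 0.02],
  [0, 0, 0.147, 0.0765, -0.0233, 0, 0.02],
  [0, 0, 0.147, 0.0765, -0.0233, 0, 0.02],
])

```text
clock: 5.18
eef_pos: [543.9, 90.5, 152.3]
tcp_rot: [-3.141, 0.0, 0.925]
contact_force: [-0.5, -0.4, -1.2]
opening: 0.337
grasp_force: 20.0
```

```bash
python3 - <<'E'
from h import *
im=shot('wrist'); shot('scene'); p=fpx((545,93,65)); print('expected pan',p)
u0,v0=(p-60).astype(int); c=cv2.resize(im[v0:v0+120,u0:u0+120],(480,480),interpolation=2)
s=cv2.resize(ld('scene')[0][180:300,320:400],(320,480),interpolation=2)
save(np.hstack([c,s]),'p1.png'); print(u0,v0); rel((545,93,100),0.92)
E
```

```text
expected pan [320.6 237.2]
260 177
at 5.275 [543.9755  90.2783 152.2616] [-3.1415  0.0003  0.9237] F [-0.3419 -0.5767  0.0674] op 0.32953214260705593 turn [-0.0001  0.0003  0.0037] shift [ 0.0028 -0.0008  0.0523]
```

View pics/p1.png

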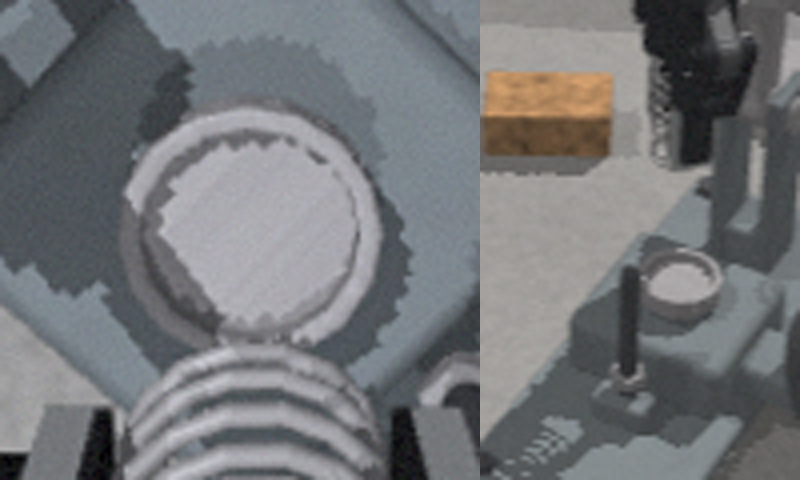

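The crop shows the pan rim centred at about (322.5,234.5) in wrist pixels; the lower coil's far edge is at about v=263. The held spring lines up sideways.

```bash
python3 - <<'E'
from h import *
np.set_printoptions(precision=2,suppress=True)
print('pan',fray(322.5,234,65), 'pan edges L/R',fray(289.5,234,65),fray(355.5,234,65),'top',fray(322.5,204,65))
t=np.array([543.98,90.28]); ex=np.array([np.cos(.924),np.sin(.924)]); ey=np.array([ex[1],-ex[0]])
for z in(140,144.5,149):
  q=fray(322.5,263.5,z)[:2]-t; print(z,'far edge in tool x,y',q@ex,q@ey)
for u in (291,356):
  q=fray(u,292,144.5)[:2]-t; print(u,q@ex,q@ey)
E
```

```text
pan [547.29  93.97  65.  ] pan edges L/R [530.36 106.73  65.  ] [564.21  81.22  65.  ] top [559.04 109.56  65.  ]
140 far edge in tool x,y 11.658026915660846 0.47494867366783655
144.5 far edge in tool x,y 13.263461237542643 0.47763889171971385
149 far edge in tool x,y 14.868895559424423 0.4803291097716018
291 -0.20610302600242125 -13.445961077053454
356 -0.18207410850374384 15.30819500940027
```

>>> move_arm([
  [0, 0, 0, 0.0042, -0.0006, 0.0, 0.02],
  [0, 0, 0, 0.0042, -0.0006, 0.02, 0.02],
  [0, 0, 0, 0.0042, -0.0006, 0.045, 0.02],
  [0, 0, 0, 0.0042, -0.0006, 0.063, 0.02],
  [0, 0, 0, 0.0042, -0.0006, 0.073, 0.02],
  [0, 0, 0, 0.0042, -0.0006, 0.078, 0.02],
  [0, 0, 0, 0.0042, -0.0006, 0.078, 0.02],
])

```text
clock: 6.15
eef_pos: [546.5, 94.8, 74.3]
tcp_rot: [3.142, -0.0, 0.924]
contact_force: [0.4, -0.2, -0.5]
opening: 0.333
grasp_force: 20.0
```

```bash
python3 - <<'E'
from h import *
im=shot('wrist'); shot('scene'); p=fpx((546,93,65)); print('pan',p)
save(np.hstack([cv2.resize(im[180:380,220:420],(400,400)),cv2.resize(ld('scene')[0][200:300,320:420],(400,400),interpolation=2)]),'p2.png'); rel((546,94,68),0.92)
E
```

```text
pan [322.5 294. ]
at 6.25 [546.7678  94.8959  74.7285] [ 3.141  -0.0006  0.9238] F [ 0.4219  0.0689 -1.1285] op 0.33625939572798724 turn [ 0.0006 -0.0006  0.0038] shift [-0.0012 -0.0001  0.0067]
```

View pics/p2.png

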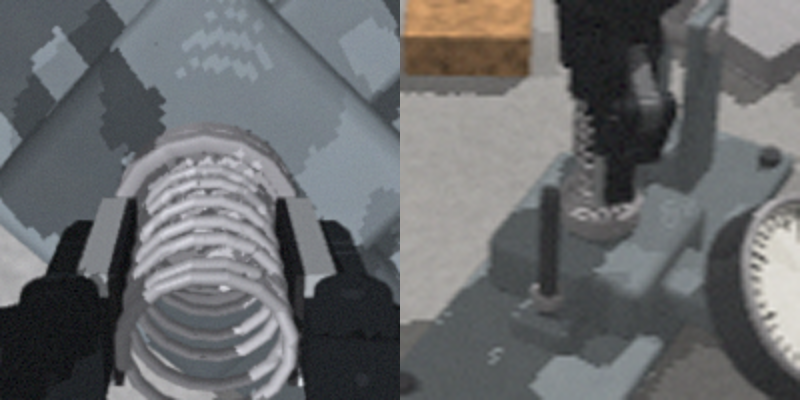

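The view shows the spring's lower end centred inside the pan rim, and the rim arc at crop (130–300,140) surrounds the coil. I lower it gently.

>>> move_arm([
  [0, 0, 0, -0.001, 0, 0.002, 0.02],
  [0, 0, 0, -0.001, 0, 0.004, 0.02],
  [0, 0, 0, -0.001, 0, 0.005, 0.02],
  [0, 0, 0, -0.001, 0, 0.006, 0.02],
  [0, 0, 0, -0.001, 0, 0.006, 0.02],
])

```text
clock: 6.88
eef_pos: [545.7, 94.0, 68.1]
tcp_rot: [-3.141, 0.0, 0.924]
contact_force: [0.7, -0.2, -0.5]
opening: 0.334
grasp_force: 20.0
```

>>> move_arm([
  [0, 0, 0, 0, 0, 0.001, 0.02],
  [0, 0, 0, 0, 0, 0.001, 0.02],
])

```text
clock: 7.12
eef_pos: [545.8, 94.0, 67.4]
tcp_rot: [3.142, -0.0, 0.924]
contact_force: [-1.9, -0.7, 3.5]
opening: 0.332
grasp_force: 20.4
```

>>> move_arm([
  [0, 0, 0, 0, 0, 0, 0.03],
  [0, 0, 0, 0, 0, 0, 0.034],
  [0, 0, 0, 0, 0, 0, 0.038],
  [0, 0, 0, 0, 0, 0, 0.042],
  [0, 0, 0, 0, 0, 0, 0.042],
])

```text
clock: 7.75
eef_pos: [545.7, 94.0, 67.2]
tcp_rot: [-3.142, 0.0, 0.924]
contact_force: [0.2, 0.4, 0.7]
opening: 0.493
grasp_force: 0.0
```

>>> move_arm([
  [0, 0, 0, 0, 0, -0.01, 0.042],
  [0, 0, 0, 0, 0, -0.03, 0.042],
  [0, 0, 0, 0, 0, -0.06, 0.042],
  [0, 0, 0, 0, 0, -0.09, 0.042],
  [0, 0, 0, 0, 0, -0.09, 0.042],
])

```text
clock: 8.38
eef_pos: [547.5, 94.3, 160.1]
tcp_rot: [3.138, -0.004, 0.924]
contact_force: [0.5, -0.2, -1.5]
opening: 0.485
grasp_force: 0.0
```

```bash
python3 - <<'E'
from h import *
im=shot('wrist'); shot('scene')
save(np.hstack([cv2.resize(im[140:340,220:420],(400,400)),cv2.resize(ld('scene')[0][200:300,320:420],(400,400),interpolation=2)]),'p3.png'); rel((546,94,68),0.92)
E
```

```text
at 8.475 [545.7165  94.0309 157.473 ] [ 3.1411 -0.0005  0.9238] F [-0.2933  0.0518 -0.3113] op 0.4895546107516738 turn [ 0.0005 -0.0005  0.0038] shift [0.0001 0.0002 0.0895]
```

View pics/p3.png

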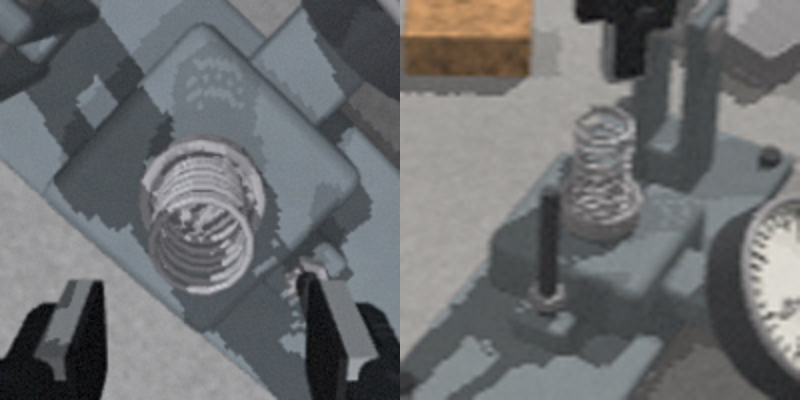

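The spring stands upright in the pan, clear of the fingers. Next I shut the fingers and go up and over to the far side of the ball.

>>> move_arm([
  [0, 0, 0, 0, 0, -0.04, 0.03],
  [0, 0, 0, 0, 0, -0.09, 0.0],
  [0, 0, 0, 0, 0, -0.14, 0.0],
  [0, 0, -0.1, 0, 0, -0.19, 0.0],
  [0, 0, -0.25, 0.02, -0.02, -0.215, 0.0],
  [0, 0, -0.42, 0.05, -0.05, -0.215, 0.0],
  [0, 0, -0.6, 0.08, -0.08, -0.215, 0.0],
  [0, 0, -0.75, 0.095, -0.098, -0.215, 0.0],
])

```text
clock: 9.48
eef_pos: [524.1, 230.5, 370.7]
tcp_rot: [-3.139, 0.0, 1.68]
contact_force: [-0.9, -0.7, -0.2]
opening: 0.001
grasp_force: 0.0
```

>>> move_arm([
  [0, 0, -0.046, 0, 0, 0, 0.0],
  [0, 0, -0.046, 0, 0, 0, 0.0],
  [0, 0, -0.046, 0, 0, 0, 0.0],
])

```text
clock: 9.85
eef_pos: [524.7, 228.6, 371.5]
tcp_rot: [-3.14, 0.0, 1.718]
contact_force: [1.4, -0.1, 0.4]
opening: 0.0
grasp_force: 0.0
```

```bash
cat >> h.py <<'E'
O=np.array([546,93.2]); LY=np.array([-np.sin(.155),np.cos(.155)]); LX=np.array([LY[1],-LY[0]])
def loc(lx,ly,z): return np.r_[O+lx*LX+ly*LY,z]
E
python3 - <<'E'
from h import *
rel(loc(0,137,306),1.726)
shot('top'); P=pts('top'); d=ld('top')[1]
im=shot('wrist'); save(im,'nv.png')
s=shot('scene');P=pts('scene');im,d,K,T=ld('scene')
m=np.zeros_like(d,bool); m[90:150,370:420]=1
q=P[m&(d>0)&(P[...,2]>290)&(im.max(2)<60)]; q=q[np.hypot(q[:,0]-530,q[:,1]-190)<40]
r=least=__import__('scipy.optimize').optimize.least_squares(lambda c:np.linalg.norm(q-c,axis=1)-16,[530,190,312],loss='soft_l1'); print('ball scene',len(q),r.x, 'pred',loc(0,100,312))
E
```

```text
at 9.85 [524.7246 228.5802 371.4651] [-3.1404  0.0004  1.7183] F [ 1.3596 -0.1465  0.4402] op 0.0003859234726869191 turn [-0.0011  0.0004 -0.0077] shift [-0.      0.0002  0.0655]
ball scene 239 [526.8982 190.4409 312.4427] pred [530.562  192.0012 312.    ]
```

>>> move_arm([
  [0, 0, -0.008, 0, -0.001, 0.03, 0.0],
  [0, 0, -0.008, 0, -0.001, 0.06, 0.0],
  [0, 0, -0.008, 0, -0.001, 0.065, 0.0],
  [0, 0, -0.008, 0, -0.001, 0.065, 0.0],
])

```text
clock: 10.5
eef_pos: [524.1, 228.7, 307.8]
tcp_rot: [3.141, -0.0, 1.727]
contact_force: [1.1, -0.6, 0.4]
opening: -0.001
grasp_force: 0.0
```

```bash
python3 - <<'E'
from h import *
rel(loc(0,137,306),1.726)
for t in np.r_[1.65,np.arange(1.6,0.25,-0.1),.25,.2,.15,.1,.05,.02,0]:
    y=85-195*np.cos(t)+16*np.sin(t)+11; z=118+195*np.sin(t)+16*np.cos(t)
    print('%.2f  toolx %.1f  toolz %.1f'%(t,y-137,306-z))
E
```

```text
at 10.5 [524.1199 228.7002 307.7738] [ 3.1413 -0.0001  1.7274] F [ 1.0662 -0.5782  0.3542] op -0.0013716582706461175 turn [ 0.0003 -0.0001  0.0014] shift [-0.0003  0.0007  0.0018]
1.65  toolx -9.6  toolz -5.1
1.60  toolx -19.3  toolz -6.4
1.50  toolx -38.8  toolz -7.6
1.40  toolx -58.4  toolz -6.9
1.30  toolx -77.7  toolz -4.2
1.20  toolx -96.7  toolz 0.5
1.10  toolx -115.2  toolz 7.0
1.00  toolx -132.9  toolz 15.3
0.90  toolx -149.7  toolz 25.3
0.80  toolx -165.4  toolz 37.0
0.70  toolx -179.8  toolz 50.1
0.60  toolx -192.9  toolz 64.7
0.50  toolx -204.5  toolz 80.5
0.40  toolx -214.4  toolz 97.3
0.30  toolx -222.6  toolz 115.1
0.25  toolx -226.0  toolz 124.3
0.20  toolx -228.9  toolz 133.6
0.15  toolx -231.4  toolz 143.0
0.10  toolx -233.4  toolz 152.6
0.05  toolx -235.0  toolz 162.3
0.02  toolx -235.6  toolz 168.1
0.00  toolx -236.0  toolz 172.0
```

>>> move_arm([
  [0, 0, 0, -0.007, 0, 0, 0.0],
  [0, 0, 0, -0.014, 0, 0, 0.0],
  [0, 0, 0, -0.021, 0, 0, 0.0],
  [0, 0, 0, -0.028, 0, 0, 0.0],
  [0, 0, 0, -0.036, 0, 0, 0.0],
  [0, 0, 0, -0.044, 0, 0, 0.0],
  [0, 0, 0, -0.052, 0, 0, 0.0],
  [0, 0, 0, -0.06, 0, 0, 0.0],
])

```text
clock: 11.5
eef_pos: [533.1, 168.9, 306.9]
tcp_rot: [-3.141, -0.0, 1.728]
contact_force: [0.1, 1.5, -1.5]
opening: -0.003
grasp_force: 0.7
```

```bash
python3 - <<'E'
from h import *
rel(loc(0,77,306),1.726)
P0=pts('scene'); s=shot('scene');P=pts('scene');im,d,K,T=ld('scene')
m=(d>0)&(P[...,2]>285)&(im.max(2)<60); q=P[m]; q=q[np.hypot(q[:,0]-537,q[:,1]-145)<50]
print(len(q),np.median(q,0),'ball pred at 1.4',loc(0,85-195*np.cos(1.4),118+195*np.sin(1.4)))
E
```

```text
at 11.5 [533.1032 168.912  306.9035] [-3.141  -0.      1.7277] F [ 0.0987  1.5121 -1.5173] op -0.0031931733538911383 turn [-0.0006 -0.      0.0017] shift [0.0002 0.0011 0.0009]
3934 [544.4364 151.3329 416.6726] ball pred at 1.4 [537.9944 144.4347 310.1627]
```

>>> move_arm([
  [0, 0, 0, -0.008, 0, 0, 0.0],
  [0, 0, 0, -0.0177, 0, 0, 0.0],
  [0, 0, 0, -0.027, 0, 0, 0.0],
  [0, 0, 0, -0.0367, 0, 0.0005, 0.0],
  [0, 0, 0, -0.046, 0, 0.0037, 0.0],
  [0, 0, 0, -0.0552, 0, 0.007, 0.0],
  [0, 0, 0, -0.064, 0, 0.011, 0.0],
  [0, 0, 0, -0.0729, 0, 0.0153, 0.0],
])

```text
clock: 12.55
eef_pos: [544.9, 96.9, 291.7]
tcp_rot: [3.141, 0.0, 1.728]
contact_force: [0.8, 0.7, 2.4]
opening: 0.001
grasp_force: 0.9
```

>>> move_arm([
  [0, 0, 0, -0.0085, 0, 0.005, 0.0],
  [0, 0, 0, -0.0168, 0, 0.01, 0.0],
  [0, 0, 0, -0.0247, 0, 0.0158, 0.0],
  [0, 0, 0, -0.0325, 0, 0.0217, 0.0],
])

```text
clock: 13.05
eef_pos: [549.8, 64.9, 269.7]
tcp_rot: [-3.142, -0.0, 1.728]
contact_force: [1.3, 0.5, 2.0]
opening: -0.002
grasp_force: 0.8
```

>>> move_arm([
  [0, 0, 0, -0.0073, 0, 0.0064, 0.0],
  [0, 0, 0, -0.0144, 0, 0.0131, 0.0],
  [0, 0, 0, -0.0211, 0, 0.0203, 0.0],
  [0, 0, 0, -0.0275, 0, 0.0277, 0.0],
])

```text
clock: 13.55
eef_pos: [554.0, 37.8, 242.0]
tcp_rot: [-3.141, 0.0, 1.728]
contact_force: [1.1, 1.0, 1.8]
opening: 0.003
grasp_force: 0.8
```

>>> move_arm([
  [0, 0, 0, -0.0059, 0, 0.0078, 0.0],
  [0, 0, 0, -0.0116, 0, 0.0158, 0.0],
  [0, 0, 0, -0.0167, 0, 0.0241, 0.0],
  [0, 0, 0, -0.0215, 0, 0.0326, 0.0],
  [0, 0, 0, -0.0257, 0, 0.0414, 0.0],
  [0, 0, 0, -0.0297, 0, 0.0504, 0.0],
  [0, 0, 0, -0.0331, 0, 0.0596, 0.0],
])

```text
clock: 14.42
eef_pos: [559.2, 5.3, 182.3]
tcp_rot: [3.142, 0.0, 1.728]
contact_force: [1.0, -0.1, 2.4]
opening: -0.002
grasp_force: 0.9
```

```bash
python3 - <<'E'
from h import *
t=.25
rel(loc(0,85-195*np.cos(t)+16*np.sin(t)+11,118+195*np.sin(t)+16*np.cos(t)),1.726)
s=sensors.sense()['eef_pos']; q=s[:2]-O; print('local x,y',q@LX,q@LY)
shot('scene');P=pts('scene');im,d,K,T=ld('scene')
E
```

```text
at 14.425 [559.2141   5.2546 182.3002] [3.1415 0.0001 1.7278] F [ 1.0026 -0.1099  2.4381] op -0.0024229788140887054 turn [0.0001 0.0001 0.0018] shift [-0.      0.0005  0.0006]
local x,y -0.5213127932920081 -88.93106955374947
```

>>> move_arm([
  [0, 0, 0, -0.0015, 0, 0.0035, 0.0],
  [0, 0, 0, -0.003, 0, 0.007, 0.0],
  [0, 0, 0, -0.0045, 0, 0.0105, 0.0],
  [0, 0, 0, -0.006, 0, 0.014, 0.0],
  [0, 0, 0, -0.0075, 0, 0.0175, 0.0],
  [0, 0, 0, -0.009, 0, 0.021, 0.0],
  [0, 0, 0, -0.01, 0, 0.0245, 0.0],
  [0, 0, 0, -0.011, 0, 0.028, 0.0],
])

```text
clock: 15.48
eef_pos: [561.1, -5.2, 154.9]
tcp_rot: [3.141, -0.0, 1.728]
contact_force: [-1.2, 4.0, 5.5]
opening: 0.0
grasp_force: 2.3
```

>>> move_arm([
  [0, 0, 0, -0.0007, 0, 0.003, 0.0],
  [0, 0, 0, -0.0014, 0, 0.006, 0.0],
  [0, 0, 0, -0.002, 0, 0.009, 0.0],
  [0, 0, 0, -0.0025, 0, 0.012, 0.0],
])

```text
clock: 15.98
eef_pos: [561.4, -7.3, 143.1]
tcp_rot: [3.141, -0.001, 1.728]
contact_force: [-1.9, 7.0, 8.5]
opening: 0.001
grasp_force: 3.9
```

>>> move_arm([
  [0, 0, 0, 0.0005, 0, 0.001, 0.0],
  [0, 0, 0, 0.001, 0, 0.002, 0.0],
  [0, 0, 0, 0.001, 0, 0.003, 0.0],
  [0, 0, 0, 0.001, 0, 0.004, 0.0],
  [0, 0, 0, 0.001, 0, 0.005, 0.0],
])

```text
clock: 16.6
eef_pos: [561.5, -7.5, 138.5]
tcp_rot: [3.141, 0.001, 1.728]
contact_force: [-1.9, 0.5, 9.9]
opening: 0.002
grasp_force: 5.0
```

>>> move_arm([
  [0, 0, 0, 0, 0, 0.0005, 0.0],
  [0, 0, 0, 0, 0, 0.001, 0.0],
  [0, 0, 0, 0, 0, 0.001, 0.0],
])

```text
clock: 16.98
eef_pos: [561.6, -7.6, 137.5]
tcp_rot: [3.141, 0.001, 1.728]
contact_force: [-1.6, -0.2, 9.6]
opening: -0.002
grasp_force: 4.9
```

>>> move_arm([
  [0, 0, 0, 0, 0, 0.0005, 0.0],
  [0, 0, 0, 0, 0, 0.001, 0.0],
  [0, 0, 0, 0, 0, 0.001, 0.0],
])

```text
clock: 17.35
eef_pos: [561.6, -7.7, 136.6]
tcp_rot: [3.141, 0.002, 1.728]
contact_force: [-1.5, -1.0, 10.0]
opening: -0.003
grasp_force: 5.1
```

>>> move_arm([
  [0, 0, 0, 0, 0, 0.0005, 0.0],
  [0, 0, 0, 0, 0, 0.0005, 0.0],
])

```text
clock: 17.6
eef_pos: [561.6, -7.7, 136.1]
tcp_rot: [3.141, 0.002, 1.728]
contact_force: [-2.1, -0.8, 10.5]
opening: -0.005
grasp_force: 5.2
```

>>> move_arm([
  [0, 0, 0, 0, 0, 0.0005, 0.0],
  [0, 0, 0, 0, 0, 0.0005, 0.0],
])

```text
clock: 17.85
eef_pos: [561.6, -7.7, 135.6]
tcp_rot: [3.141, 0.002, 1.728]
contact_force: [-2.3, -0.9, 10.1]
opening: -0.003
grasp_force: 5.3
```

>>> move_arm([
  [0, 0, 0, 0, 0, 0.0005, 0.0],
  [0, 0, 0, 0, 0, 0.0005, 0.0],
])

```text
clock: 18.1
eef_pos: [561.6, -7.8, 135.1]
tcp_rot: [3.141, 0.002, 1.728]
contact_force: [-1.9, -2.0, 10.5]
opening: 0.002
grasp_force: 5.3
```

>>> move_arm([
  [0, 0, 0, 0, 0, 0.0004, 0.0],
  [0, 0, 0, 0, 0, 0.0004, 0.0],
])

```text
clock: 18.35
eef_pos: [561.6, -7.8, 134.9]
tcp_rot: [3.141, 0.002, 1.728]
contact_force: [-3.6, -1.6, 12.9]
opening: -0.002
grasp_force: 6.4
```

>>> move_arm([
  [0, 0, 0, 0, 0, 0.0002, 0.0],
  [0, 0, 0, 0, 0, 0.0002, 0.0],
])

```text
clock: 18.6
eef_pos: [561.7, -7.8, 134.9]
tcp_rot: [3.141, 0.002, 1.728]
contact_force: [-3.5, -1.8, 13.9]
opening: -0.002
grasp_force: 7.1
```

>>> move_arm([
  [0, 0, 0, 0, 0, 0, 0.0],
  [0, 0, 0, 0, 0, 0, 0.0],
  [0, 0, 0, 0, 0, 0, 0.0],
  [0, 0, 0, 0, 0, 0, 0.0],
  [0, 0, 0, 0, 0, 0, 0.0],
  [0, 0, 0, 0, 0, 0, 0.0],
  [0, 0, 0, 0, 0, 0, 0.0],
  [0, 0, 0, 0, 0, 0, 0.0],
])

```text
clock: 19.6
eef_pos: [561.7, -7.8, 134.9]
tcp_rot: [3.141, 0.002, 1.728]
contact_force: [-3.4, -1.6, 13.4]
opening: -0.005
grasp_force: 7.1
```

```bash
python3 - <<'E'
from h import *
shot('scene'); np.savez('hold.npz',im=ld('scene')[0]); print(sensors.sense()['contact_force'])
E
```

```text
[-3.8 -1.3 14.3]
```

>>> move_arm([
  [0, 0, 0, 0, 0, 0, 0.0],
  [0, 0, 0, 0, 0, 0, 0.0],
  [0, 0, 0, 0, 0, 0, 0.0],
  [0, 0, 0, 0, 0, 0, 0.0],
])

```text
clock: 20.15
eef_pos: [561.7, -7.8, 134.9]
tcp_rot: [3.141, 0.002, 1.728]
contact_force: [-3.3, -1.8, 13.6]
opening: 0.001
grasp_force: 7.1
```

>>> move_arm([
  [0, 0, 0, 0, 0, -0.0015, 0.0],
  [0, 0, 0, 0, 0, -0.003, 0.0],
  [0, 0, 0, 0.0005, 0, -0.005, 0.0],
  [0, 0, 0, 0.0007, 0, -0.007, 0.0],
  [0, 0, 0, 0.001, 0, -0.009, 0.0],
  [0, 0, 0, 0.0013, 0, -0.011, 0.0],
  [0, 0, 0, 0.0016, 0, -0.013, 0.0],
  [0, 0, 0, 0.002, 0, -0.015, 0.0],
])

```text
clock: 21.15
eef_pos: [561.3, -5.9, 149.3]
tcp_rot: [3.141, 0.002, 1.728]
contact_force: [-1.3, -3.0, 6.1]
opening: -0.002
grasp_force: 3.3
```

>>> move_arm([
  [0, 0, 0, 0.0004, 0, -0.002, 0.0],
  [0, 0, 0, 0.0008, 0, -0.004, 0.0],
  [0, 0, 0, 0.0014, 0, -0.0065, 0.0],
  [0, 0, 0, 0.002, 0, -0.009, 0.0],
  [0, 0, 0, 0.003, 0, -0.0115, 0.0],
  [0, 0, 0, 0.004, 0, -0.014, 0.0],
  [0, 0, 0, 0.005, 0, -0.0165, 0.0],
  [0, 0, 0, 0.006, 0, -0.019, 0.0],
])

```text
clock: 22.15
eef_pos: [559.6, 1.3, 167.7]
tcp_rot: [-3.141, -0.0, 1.728]
contact_force: [-0.0, -0.9, 1.9]
opening: 0.001
grasp_force: 0.6
```

>>> move_arm([
  [0, 0, 0, 0.0008, 0, -0.003, 0.0],
  [0, 0, 0, 0.002, 0, -0.006, 0.0],
  [0, 0, 0, 0.003, 0, -0.009, 0.0],
  [0, 0, 0, 0.0045, 0, -0.013, 0.0],
  [0, 0, 0, 0.006, 0, -0.018, 0.0],
  [0, 0, 0, 0.0085, 0, -0.024, 0.0],
  [0, 0, 0, 0.011, 0, -0.03, 0.0],
  [0, 0, 0, 0.0135, 0, -0.036, 0.0],
])

```text
clock: 23.15
eef_pos: [557.6, 14.7, 204.2]
tcp_rot: [-3.141, -0.0, 1.728]
contact_force: [-0.4, 0.8, 0.8]
opening: -0.003
grasp_force: 0.5
```

```bash
python3 - <<'E'
from h import *
s=sensors.sense(); q=s['eef_pos'][:2]-O; print(q@LX,q@LY,s['eef_pos'][2],s['contact_force'])
for t in np.r_[.25,.3,.35,.4:1.66:.1,1.65]:
    print('%.2f %.1f %.1f'%(t,85-195*np.cos(t)+16*np.sin(t)+11, 118+195*np.sin(t)+16*np.cos(t)))
E
```

```text
-0.6418687270601833 -79.318502639445 204.19035139377456 [-0.4  0.8  0.8]
0.25 -89.0 181.7
0.30 -85.6 190.9
0.35 -81.7 199.9
0.40 -77.4 208.7
0.50 -67.5 225.5
0.60 -55.9 241.3
0.70 -42.8 255.9
0.80 -28.4 269.0
0.90 -12.7 280.7
1.00 4.1 290.7
1.10 21.8 299.0
1.20 40.3 305.5
1.30 59.3 310.2
1.40 78.6 312.9
1.50 98.2 313.6
1.60 117.7 312.4
1.65 127.4 311.1
```

>>> move_arm([
  [0, 0, 0, 0.0058, 0, -0.0113, 0.0],
  [0, 0, 0, 0.0118, 0, -0.0213, 0.0],
  [0, 0, 0, 0.0199, 0, -0.0325, 0.0],
  [0, 0, 0, 0.0286, 0, -0.0431, 0.0],
  [0, 0, 0, 0.0365, 0, -0.0517, 0.0],
  [0, 0, 0, 0.0465, 0, -0.061, 0.0],
  [0, 0, 0, 0.0571, 0, -0.0697, 0.0],
  [0, 0, 0, 0.0666, 0, -0.0765, 0.0],
])

```text
clock: 24.15
eef_pos: [547.2, 81.0, 280.9]
tcp_rot: [3.141, -0.0, 1.728]
contact_force: [-1.0, -0.0, 0.6]
opening: 0.003
grasp_force: 0.2
```

>>> move_arm([
  [0, 0, 0, 0.0117, 0, -0.0073, 0.0],
  [0, 0, 0, 0.0237, 0, -0.0136, 0.0],
  [0, 0, 0, 0.0345, 0, -0.0183, 0.0],
  [0, 0, 0, 0.0474, 0, -0.0231, 0.0],
  [0, 0, 0, 0.0605, 0, -0.0265, 0.0],
  [0, 0, 0, 0.072, 0, -0.027, 0.0],
  [0, 0, 0, 0.0836, 0, -0.027, 0.0],
  [0, 0, 0, 0.0952, 0, -0.027, 0.0],
])

```text
clock: 25.15
eef_pos: [532.2, 174.9, 307.1]
tcp_rot: [-3.141, 0.0, 1.728]
contact_force: [-0.0, 1.3, 0.4]
opening: -0.001
grasp_force: 0.2
```

>>> move_arm([
  [0, 0, 0, 0.0118, 0, 0, 0.0],
  [0, 0, 0, 0.0235, 0, 0, 0.0],
  [0, 0, 0, 0.0352, 0, 0, 0.0],
  [0, 0, 0, 0.045, 0, 0, 0.0],
  [0, 0, 0, 0.05, 0, 0, 0.0],
  [0, 0, 0, 0.055, 0, 0, 0.0],
])

```text
clock: 25.9
eef_pos: [523.9, 228.7, 307.3]
tcp_rot: [3.141, 0.0, 1.728]
contact_force: [0.4, -0.2, -0.2]
opening: -0.002
grasp_force: 0.0
```

```bash
python3 - <<'E'
from h import *
s=sensors.sense(); print(s['clock'],s['eef_pos'],s['contact_force'])
shot('scene');P=pts('scene');im,d,K,T=ld('scene')
m=np.zeros_like(d,bool); m[90:150,370:420]=1
q=P[m&(d>0)&(P[...,2]>290)&(im.max(2)<60)&(P[...,1]<230)]; q=q[np.hypot(q[:,0]-530,q[:,1]-190)<40]; print('ball',len(q),np.median(q,0) if len(q) else '')
m[:]=0; m[210:275,345:400]=1; Z=P[...,2]; q=P[m&(d>0)&(Z>70)&(Z<125)&(np.hypot(P[...,0]-546,P[...,1]-93)<25)]; print('spring',len(q),np.median(q,0),q.max(0))
sc=cv2.resize(im[240:310,390:450],(480,560),interpolation=cv2.INTER_CUBIC); save(sc,'dial.png')
# dial plane (good region) for rectification
D=P[(d>0)]; m[:]=0; m[245:305,398:442]=1; c=m&(d>0)&(im.min(2)>150); q=P[c]; ctr=np.median(q,0); u,sv,vt=np.linalg.svd(q-ctr); print('dial',len(q),ctr,vt[2],np.ptp((q-ctr)@vt[:2].T,axis=0))
E
```

```text
25.9 [523.9 228.7 307.3] [ 0.4 -0.2 -0.2]
ball 444 [532.7 192.9 324.8]
spring 199 [546.3  89.6  97.5] [559.2 106.5 113.4]
dial 1059 [660.3 114.5  45.5] [-0.6 -0.4 -0.7] [191.8 122.8]
```

>>> move_arm([
  [0, 0, 0, 0.004, 0.04, -0.01, 0.0],
  [0, 0, 0, -0.01, 0.09, -0.01, 0.02],
  [0, 0, 0, -0.02, 0.14, -0.01, 0.042],
  [0, 0, 0, -0.035, 0.19, 0.0, 0.042],
  [0, 0, 0, -0.06, 0.22, 0.03, 0.042],
  [0, 0, 0, -0.1, 0.215, 0.07, 0.042],
  [0, 0, 0, -0.14, 0.207, 0.11, 0.042],
  [0, 0, 0, -0.163, 0.203, 0.15, 0.042],
])

```text
clock: 26.95
eef_pos: [749.7, 96.9, 155.9]
tcp_rot: [-3.141, 0.0, 1.726]
contact_force: [0.3, 0.2, -1.0]
opening: 0.494
grasp_force: 0.0
```

>>> move_arm([
  [0, 0, 0, 0, 0, 0, 0.042],
  [0, 0, 0, 0, 0, 0, 0.042],
])

```text
clock: 27.2
eef_pos: [750.7, 99.9, 158.7]
tcp_rot: [3.14, -0.0, 1.728]
contact_force: [0.0, 0.2, 1.0]
opening: 0.494
grasp_force: 0.0
```

```bash
python3 - <<'E'
from h import *
s=sensors.sense(); print(s['clock'],s['eef_pos'],s['contact_force'])
im=shot('wrist'); p=fpx((665,112,50)); print(p,[fpx((546,93,80)),fpx((665,62,50)),fpx((665,162,50))])
u,v=int(np.clip(p[0],80,560)),int(np.clip(p[1],70,410)); print(u,v)
a=cv2.resize(im[v-70:v+70,u-80:u+80],(560,490),interpolation=cv2.INTER_CUBIC)
b=cv2.resize(ld('scene')[0][240:310,395:445],(240,336),interpolation=cv2.INTER_CUBIC); c=np.zeros((490,240,3),np.uint8); c[:336]=b
save(np.hstack([a,c]),'dial2.png')
E
```

```text
27.2 [750.7  99.9 158.7] [0.  0.2 1. ]
[204.2 198.1] [array([ 48.5, 210.6]), array([199.6, 263.8]), array([212. , 127.7])]
204 198
```

View pics/dial2.png

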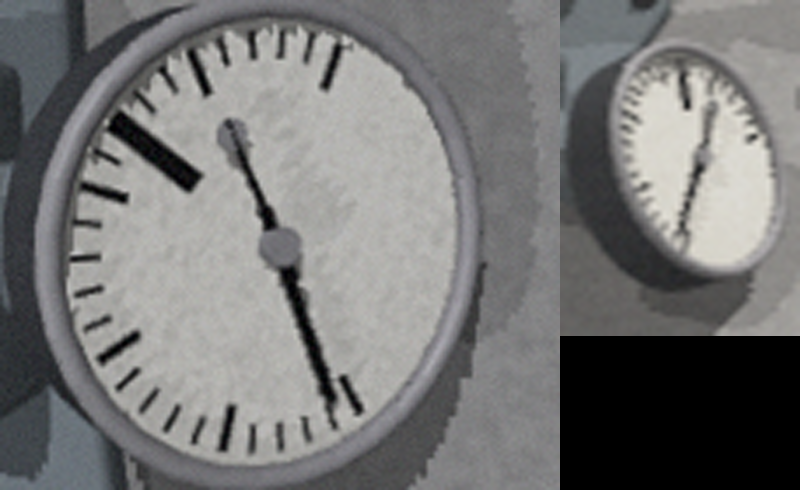

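The dial shows its loose hand (round eye at crop (232,138)) pointing at about 20 N. That is past the broad limit bar, whose outer end is at (115,120) = 17 N. The broad hand is back near 0, so the spring goes in the tray. Next I pick it out of the pan.

>>> move_arm([
  [0, 0, 0.15, 0.003, -0.03, 0, 0.045],
  [0, 0, 0.3, 0.007, -0.07, 0, 0.045],
  [0, 0, 0.45, 0.012, -0.11, 0, 0.045],
  [0, 0, 0.6, 0.018, -0.15, 0, 0.045],
  [0, 0, 0.75, 0.023, -0.18, 0, 0.045],
  [0, 0, 0.806, 0.026, -0.203, 0, 0.045],
  [0, 0, 0.806, 0.026, -0.203, 0, 0.045],
  [0, 0, 0.806, 0.026, -0.203, 0, 0.045],
])

```text
clock: 28.25
eef_pos: [547.1, 94.1, 158.8]
tcp_rot: [3.139, -0.003, 0.924]
contact_force: [-0.2, -0.0, 0.4]
opening: 0.529
grasp_force: 0.0
```

```bash
python3 - <<'E'
from h import *
rel((546,94,68),0.92)
im=shot('wrist'); p=fpx((546,93.5,111)); u0,v0=(p-50).astype(int); g=cv2.cvtColor(im[v0:v0+100,u0:u0+100],cv2.COLOR_RGB2GRAY)
c=cv2.HoughCircles(cv2.resize(g,(400,400)),cv2.HOUGH_GRADIENT,1,100,param1=80,param2=15,minRadius=80,maxRadius=140)
print(p)
for a in c[0]: a=a/4; print(a,fray(u0+a[0],v0+a[1],111))
E
```

```text
at 28.25 [547.0824  94.0641 158.7872] [ 3.1392 -0.0025  0.9237] F [-0.1522 -0.0174  0.3835] op 0.5287884180586075 turn [ 0.0024 -0.0025  0.0037] shift [-0.0009 -0.001   0.0908]
[320.301  263.7367]
[53.625 49.625 23.5  ] [547.8227  92.924  111.    ]
[56.375 24.625 25.675] [557.4485 103.2658 111.    ]
[68.875 69.625 29.9  ] [547.4721  78.4665 111.    ]
```

>>> move_arm([
  [0, 0, 0, 0, 0, 0.02, 0.045],
  [0, 0, 0, 0, 0, 0.045, 0.045],
  [0, 0, 0, 0, 0, 0.07, 0.045],
  [0, 0, 0, 0, 0, 0.083, 0.045],
  [0, 0, 0, 0, 0, 0.09, 0.045],
  [0, 0, 0, 0, 0, 0.09, 0.045],
])

```text
clock: 29.05
eef_pos: [545.6, 93.3, 67.3]
tcp_rot: [-3.142, 0.0, 0.922]
contact_force: [0.4, -0.1, 0.1]
opening: 0.529
grasp_force: 0.0
```

>>> move_arm([
  [0, 0, 0, 0, 0, 0, 0.038],
  [0, 0, 0, 0, 0, 0, 0.032],
  [0, 0, 0, 0, 0, 0, 0.026],
  [0, 0, 0, 0, 0, 0, 0.02],
  [0, 0, 0, 0, 0, 0, 0.02],
  [0, 0, 0, 0, 0, 0, 0.02],
], grip_force=20)

```text
clock: 29.8
eef_pos: [545.7, 93.3, 67.6]
tcp_rot: [3.141, -0.001, 0.922]
contact_force: [0.4, -0.3, 5.2]
opening: 0.336
grasp_force: 20.3
```

>>> move_arm([
  [0, 0, 0, 0, 0, -0.005, 0.02],
  [0, 0, 0, 0, 0, -0.015, 0.02],
  [0, 0, 0, 0, 0, -0.035, 0.02],
  [0, 0, 0, 0, 0, -0.065, 0.02],
  [0, 0, 0, 0, 0, -0.1, 0.02],
  [0, 0, 0, 0, 0, -0.1, 0.02],
])

```text
clock: 30.55
eef_pos: [546.9, 93.5, 170.3]
tcp_rot: [3.138, -0.004, 0.922]
contact_force: [-0.2, -0.0, -1.2]
opening: 0.337
grasp_force: 19.9
```

```bash
python3 - <<'E'
from h import *
im,d,K,T=ld('top')
P=pts('top'); d=ld('top')[1]; Z=P[...,2]
m=np.zeros_like(d,bool); m[225:295,130:200]=1; q=P[m&(d>0)&(Z>18)&(Z<32)]; q=q[(np.hypot(q[:,0]-468,q[:,1]-350)<95)]; r=cv2.minAreaRect(q[:,:2].astype(np.float32)); print('tray',len(q),r,np.median(P[260,160:175],0))
rel((468,350,170),2.0)
E
```

```text
tray 0 ((0.0, 0.0), (0.0, 0.0), 0.0) [355.1 112.7 787.5]
at 30.55 [546.9296  93.4884 170.2806] [ 3.1382 -0.0036  0.9218] F [-0.2422 -0.0057 -1.2424] op 0.33711317407048275 turn [ 0.005  -0.0014 -1.0782] shift [ 0.1567 -0.2179  0.0001]
```

>>> move_arm([
  [0, 0, 0, -0.025, -0.033, -0.015, 0.02],
  [0, 0, -0.05, -0.05, -0.066, -0.03, 0.02],
  [0, 0, -0.2, -0.07, -0.093, -0.03, 0.02],
  [0, 0, -0.35, -0.035, -0.12, -0.03, 0.02],
  [0, 0, -0.5, 0.005, -0.14, -0.03, 0.02],
  [0, 0, -0.65, 0.043, -0.158, -0.03, 0.02],
  [0, 0, -0.8, 0.09, -0.183, -0.02, 0.02],
  [0, 0, -0.95, 0.13, -0.205, -0.01, 0.02],
])

```text
clock: 31.55
eef_pos: [460.2, 322.2, 176.3]
tcp_rot: [-3.141, 0.0, 1.877]
contact_force: [-0.3, -0.0, -1.4]
opening: 0.333
grasp_force: 20.1
```

```bash
python3 - <<'E'
from h import *
shot('wrist')
s=ld('top'); print('tray ctr', ray('top',167,260,5),ray('top',155,229,25),ray('top',201,240,25),ray('top',180,292,25),ray('top',138,283,25))
rel((467,350,120),1.95)
E
```

```text
tray ctr [467.3 349.6   5. ] [539.7 385.   25. ] [521.9 266.5  25. ] [388.9 300.4  25. ] [401.8 405.8  25. ]
at 31.6 [460.8302 326.6605 175.2417] [ 3.1412 -0.0021  1.885 ] F [ 0.0615  3.8675 -1.8544] op 0.3331044596339518 turn [ 0.0005 -0.0021 -0.065 ] shift [0.0202 0.0131 0.0553]
```

>>> move_arm([
  [0, 0, 0, 0.01, 0.005, 0.02, 0.02],
  [0, 0, 0, 0.017, 0.01, 0.05, 0.02],
  [0, 0, 0, 0.017, 0.01, 0.09, 0.02],
  [0, 0, 0, 0.017, 0.01, 0.12, 0.02],
  [0, 0, 0, 0.017, 0.01, 0.14, 0.02],
  [0, 0, 0, 0.017, 0.01, 0.14, 0.02],
])

```text
clock: 32.35
eef_pos: [463.2, 337.8, 34.8]
tcp_rot: [-3.137, 0.002, 1.87]
contact_force: [-0.4, -0.5, -1.1]
opening: 0.33
grasp_force: 20.1
```

```bash
python3 - <<'E'
from h import *
rel((465,346,13),1.95)
shot('scene'); P=pts('scene'); im,d,K,T=ld('scene'); Z=P[...,2]
m=np.zeros_like(d,bool); m[170:225,365:450]=1; q=P[m&(d>0)&(Z>12)&(Z<32)]; q=q[np.hypot(q[:,0]-468,q[:,1]-350)<95]
print(len(q),cv2.minAreaRect(q[:,:2].astype(np.float32)),q.min(0),q.max(0))
E
```

```text
at 32.35 [463.2093 337.805   34.7812] [-3.1368  0.0018  1.8698] F [-0.3796 -0.4963 -1.1166] op 0.32990482921773173 turn [-0.0049  0.0016 -0.0802] shift [0.0073 0.0042 0.0217]
540 ((463.19970703125, 347.587890625), (115.56812286376953, 145.95236206054688), 80.47679138183594) [386.0809 279.1101  12.0131] [541.4649 411.8485  31.9733]
```

>>> move_arm([
  [0, 0, 0, 0.009, 0.003, 0.006, 0.02],
  [0, 0, 0, 0.009, 0.003, 0.013, 0.02],
  [0, 0, 0, 0.009, 0.003, 0.018, 0.02],
  [0, 0, 0, 0.009, 0.003, 0.02, 0.02],
  [0, 0, 0, 0.009, 0.003, 0.021, 0.02],
  [0, 0, 0, 0.009, 0.003, 0.021, 0.02],
])

```text
clock: 33.15
eef_pos: [465.3, 349.4, 16.4]
tcp_rot: [3.141, -0.0, 1.872]
contact_force: [0.7, 0.7, -0.7]
opening: 0.333
grasp_force: 20.1
```

>>> move_arm([
  [0, 0, 0, 0, 0, 0.001, 0.02],
  [0, 0, 0, 0, 0, 0.002, 0.02],
  [0, 0, 0, 0, 0, 0.003, 0.02],
  [0, 0, 0, 0, 0, 0.003, 0.02],
])

```text
clock: 33.65
eef_pos: [465.2, 349.4, 13.2]
tcp_rot: [-3.141, 0.0, 1.872]
contact_force: [0.4, 0.8, -1.0]
opening: 0.329
grasp_force: 20.1
```

>>> move_arm([
  [0, 0, 0, 0, 0, 0.001, 0.02],
  [0, 0, 0, 0, 0, 0.002, 0.02],
  [0, 0, 0, 0, 0, 0.002, 0.02],
])

```text
clock: 34.02
eef_pos: [465.2, 349.4, 11.3]
tcp_rot: [-3.142, 0.0, 1.872]
contact_force: [-0.3, 0.5, -1.0]
opening: 0.331
grasp_force: 20.2
```

>>> move_arm([
  [0, 0, 0, 0, 0, 0, 0.03],
  [0, 0, 0, 0, 0, 0, 0.034],
  [0, 0, 0, 0, 0, 0, 0.038],
  [0, 0, 0, 0, 0, 0, 0.043],
  [0, 0, 0, 0, 0, 0, 0.045],
])

```text
clock: 34.65
eef_pos: [465.2, 349.4, 11.3]
tcp_rot: [-3.142, -0.0, 1.872]
contact_force: [-0.1, 0.6, -0.9]
opening: 0.528
grasp_force: 0.0
```

>>> move_arm([
  [0, 0, 0, 0, 0, -0.01, 0.045],
  [0, 0, 0, 0, 0, -0.03, 0.045],
  [0, 0, 0, 0, 0, -0.06, 0.045],
  [0, 0, 0, 0, 0, -0.1, 0.045],
  [0, 0, 0, 0, 0, -0.14, 0.045],
  [0, 0, 0, 0, 0, -0.14, 0.045],
  [0, 0, 0, 0, 0, -0.14, 0.045],
])

```text
clock: 35.52
eef_pos: [465.1, 349.3, 151.9]
tcp_rot: [3.141, -0.0, 1.872]
contact_force: [-0.3, -0.4, 0.1]
opening: 0.527
grasp_force: 0.0
```

```bash
python3 - <<'E'
from h import *
rel((465,349,13),1.872)
shot('scene'); P=pts('scene'); im,d,K,T=ld('scene'); Z=P[...,2]
q=P[(d>0)&(Z>28)&(Z<90)&(np.hypot(P[...,0]-465,P[...,1]-348)<45)]; print('spring',len(q),np.median(q,0),q.min(0),q.max(0))
q=P[(d>0)&(Z>64)&(Z<125)&(np.hypot(P[...,0]-546,P[...,1]-93)<18)]; print('pan',len(q))
# bystanders vs. start: colour difference outside robot
E
```

```text
at 35.525 [465.0791 349.2876 151.8855] [ 3.1409 -0.0002  1.8718] F [-0.2582 -0.3514  0.0826] op 0.5273244452211431 turn [ 0.0007 -0.0002 -0.0002] shift [-0.0003 -0.0003  0.1389]
spring 106 [461.782  344.7101  46.221 ] [446.9412 329.3189  28.1861] [477.6188 364.0221  57.9353]
pan 25
```

```bash
python3 -c "
from h import *
print(order.sign_off())"
```

```text
the job is handed in; nothing more can be done
None
```

The spring's loose hand read about 20 N, past the 17 N limit bar, so I stood it in the rectangular tray and handed the job in at about 35.5 s; I ran no final position check on the bystanders.

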